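# Lay out a sea urchin growth series for its photograph

### The job

Lay out the growth series for its photograph: move the four sea urchin shells from the blue tray to the black pads on the grey photo board, one centred on each pad, in order of size with the smallest next to the black-and-white scale card and the largest at the colour-chart end. Leave them crown up and at rest; they are brittle, so set each one down and never let it drop, and leave the yellow-lidded jar where it stands.

Things in the scene. Friction and masses are not known exactly. Their poses are not given: they have to be found in the camera images.
- urchin_1_mid (a point): smallest of four loose sea urchin shells: a pale cream squat round dome, 32 mm across near half height, 20 mm tall, about 14 g, flat underside down, crown (small dark hole) up. Point: on its axis, half-way up (10 mm above its underside); z up. Starts on the floor (4 mm above the bench) of a blue tray with a 14 mm rim, over 60 mm from centre to rim, 15 mm or more to the next shell, not equal all round
- urchin_2_mid (a point): second smallest of four loose sea urchin shells: a green squat round dome, 42 mm across near half height, 26 mm tall, about 24 g, flat underside down, crown (small dark hole) up. Point: on its axis, half-way up (13 mm above its underside); z up. Starts on the floor (4 mm above the bench) of a blue tray with a 14 mm rim, over 60 mm from centre to rim, 15 mm or more to the next shell, not equal all round
- urchin_3_mid (a point): second largest of four loose sea urchin shells: a pink-mauve squat round dome, 52 mm across near half height, 32 mm tall, about 38 g, flat underside down, crown (small dark hole) up. Point: on its axis, half-way up (16 mm above its underside); z up. Starts on the floor (4 mm above the bench) of a blue tray with a 14 mm rim, over 60 mm from centre to rim, 15 mm or more to the next shell, not equal all round
- urchin_4_mid (a point): largest of four loose sea urchin shells: a dark purple squat round dome, 62 mm across near half height, 38 mm tall, about 58 g, flat underside down, crown (small dark hole) up. Point: on its axis, half-way up (19 mm above its underside); z up. Starts on the floor (4 mm above the bench) of a blue tray with a 14 mm rim, over 60 mm from centre to rim, 15 mm or more to the next shell, not equal all round
- pad_a_top (a point): pad a of four equal black foam pads fixed in a straight row a, b, c, d, 82 mm apart, on the grey photo board: a disc 44 mm across, 6 mm thick. Point: centre of its top face, 12 mm above the bench; x is square to the row, y runs along it from a towards d. The board, 110 x 420 mm and 6 mm thick, reaches 55 mm to either side of the row
- pad_b_top (a point): pad b of four equal black foam pads fixed in a straight row a, b, c, d, 82 mm apart, on the grey photo board: a disc 44 mm across, 6 mm thick. Point: centre of its top face, 12 mm above the bench; x is square to the row, y runs along it from a towards d. The board, 110 x 420 mm and 6 mm thick, reaches 55 mm to either side of the row
- pad_c_top (a point): pad c of four equal black foam pads fixed in a straight row a, b, c, d, 82 mm apart, on the grey photo board: a disc 44 mm across, 6 mm thick. Point: centre of its top face, 12 mm above the bench; x is square to the row, y runs along it from a towards d. The board, 110 x 420 mm and 6 mm thick, reaches 55 mm to either side of the row
- pad_d_top (a point): pad d of four equal black foam pads fixed in a straight row a, b, c, d, 82 mm apart, on the grey photo board: a disc 44 mm across, 6 mm thick. Point: centre of its top face, 12 mm above the bench; x is square to the row, y runs along it from a towards d. The board, 110 x 420 mm and 6 mm thick, reaches 55 mm to either side of the row
- scale_card: photo scale: a white card with black blocks of 10 mm, 90 x 45 mm, 1.5 mm thick, fixed flat on the photo board beyond one end of the row of pads (next to pad a or pad d, 61 mm from that pad's centre; a chart of four coloured patches lies at the other end). Origin: middle of its underside, 6 mm above the bench
- jar: bystander: a clear specimen jar with a yellow lid, 60 mm across, 85 mm tall, standing loose on the bench beyond the work. Origin at the centre of its underside, z up. (A small amber vial with a red cap, 28 mm across and 55 mm tall, and a steel caliper lie on the bench to either side of it.)

How it is judged (in metres and radians):
At the end, for the whole second after the job is handed in: Each shell stands on its own pad, its axis within 12 mm of the pad's centre, crown up (within 0.15 rad), resting on the pad (height within 4 mm) and still, in order of size: the smallest on the pad next to the scale card, the largest on the pad farthest from it (((horizontal distance between scale_card and pad_a_top below 0.1 m and horizontal distance between urchin_1_mid and pad_a_top below 0.012 m and horizontal distance between urchin_2_mid and pad_b_top below 0.012 m and horizontal distance between urchin_3_mid and pad_c_top below 0.012 m and horizontal distance between urchin_4_mid and pad_d_top below 0.012 m) or (horizontal distance between scale_card and pad_d_top below 0.1 m and horizontal distance between urchin_1_mid and pad_d_top below 0.012 m and horizontal distance between urchin_2_mid and pad_c_top below 0.012 m and horizontal distance between urchin_3_mid and pad_b_top below 0.012 m and horizontal distance between urchin_4_mid and pad_a_top below 0.012 m)) and angle between each of urchin_1_mid, urchin_2_mid, urchin_3_mid, urchin_4_mid's own z axis and vertical below 0.15 rad and height (world z) of urchin_1_mid between 0.018 and 0.026 m and linear speed of each of urchin_1, urchin_2, urchin_3, urchin_4 below 0.02 m/s and height (world z) of urchin_2_mid between 0.021 and 0.029 m and height (world z) of urchin_3_mid between 0.024 and 0.032 m and height (world z) of urchin_4_mid between 0.027 and 0.035 m); the robot touches nothing.
It fails at once if the jar is shoved more than 20 mm or tipped over (distance of jar from where it was at the start of the episode above 0.02 m or angle between jar's own z axis and vertical above 0.3 rad).
It fails at once if the smallest shell is dropped or thrown (out of the fingers and faster than 0.5 m/s, a fall of about 13 mm) (contact force between the fingers and urchin_1 below 0.01 N and linear speed of urchin_1 above 0.5 m/s).
It fails at once if the second smallest shell is dropped or thrown (out of the fingers and faster than 0.5 m/s, a fall of about 13 mm) (contact force between the fingers and urchin_2 below 0.01 N and linear speed of urchin_2 above 0.5 m/s).
It fails at once if the second largest shell is dropped or thrown (out of the fingers and faster than 0.5 m/s, a fall of about 13 mm) (contact force between the fingers and urchin_3 below 0.01 N and linear speed of urchin_3 above 0.5 m/s).
It fails at once if the largest shell is dropped or thrown (out of the fingers and faster than 0.5 m/s, a fall of about 13 mm) (contact force between the fingers and urchin_4 below 0.01 N and linear speed of urchin_4 above 0.5 m/s).
It also fails if it takes over 141 s, if anything falls off the work surface, if the arm or the gripper's body presses on something with over 40 N, if the wrist force passes 120 N, or if a joint passes its speed limit or range.

### The arm

A 6-joint arm with a two-finger parallel gripper is mounted at the origin on the work surface. World frame = base frame: x ahead of the robot, y to its left, z up, the work surface at z = 0. Lengths are in mm, angles in rad, forces in N, time in s.
With the tool pointing down it reaches from about 350 to 975 mm from the base axis. Payload 7.1 kg.
Tool frame: the origin (TCP) lies at the centre of the arm's flange, where the gripper is bolted on; the fingertips stand 182 mm ahead of it and the grasp point (between the pads) lies 163 mm ahead of it; z points along the fingers, y is the line along which they close (so a half turn about z gives the same grasp; the last joint's range is limited). The gripper opens to 88 mm and grips with 3 to 60 N. Pads are 20 mm wide; open, the fingers measure 115 mm over their backs; the gripper's body (75 mm by 178 mm) begins 61 mm behind the grasp point.
Start: joints at [1.138, 0.423, 1.63, -0, 1.089, -0.019], TCP at [251.275, 572.247, 404.675] pointing down, gripper open.
Joint ranges: [-3, 3], [-0.9, 2.11], [0.09, 2.58], [-1.31, 4.45], [0.11, 2.69], [-2.54, 2.54]. Speed limits (rad/s): [2.39, 2.39, 3.01, 3.14, 3.14, 3.14].

### API

Orientations are given as a rotation vector (axis times angle).
In Python, from workcell import readout, get_image, ctrl gives the robot as it stands.
- The arm moves only by the tool step_arm, never from a script. Its argument "targets" is a list that holds one entry, the list of rows, each a list of 7 numbers: the shift along the world's x, y, z as a fraction of full scale, then the turn, a rotation vector about the world's x, y, z as a fraction of full scale, then the opening, from 0 (shut) to 1 (fully open). In form: [[[dx, dy, dz, wx, wy, wz, claw], ...]]. A call has exactly 5 rows; each row shifts and turns the commanded pose from where the row before left it; what a row does not reach is not made up. Full scale, the value 1, is 0.05 m for a shift and 4 degrees for a turn. A row lasts 1/8 s, in which the tool goes at most 62.5 mm and 10.7 degrees, less where a joint would pass 70% of its speed; a pose out of reach is approached as far as the arm can. A call with a number of a shift or a turn outside -1 to 1 is refused whole. A call with a gripper value outside its range is refused whole. The fingers move at their own pace and stop on an object; the grip force is fixed at half the most. Time passes only in rows, so rows that do not move let the fingers close, or fill a call up. It gives the time, the measured TCP pose, the force, the opening and the grip force at its end, in the units of the state.
- readout.get_obs(): the state, without advancing time (a new reading comes with each control period).
- get_image(name): name is "scene" or "top"; returns a dict with "pixels" (420x560x3 uint8, red, green, blue), "intrinsics" (3x3 intrinsics, pixels), "k1" (the pictures are not rectified: a ray, as slopes to the right and down, at radius r is drawn at 1 + k1 r^2 times it, then the intrinsics apply), "extrinsics" (4x4, takes a point from world to camera coordinates). Camera axes: x right, y down, z forward; pixel columns grow to the right and rows downward; lengths in mm; the calibration is good to about 2 mm. A picture is of the moment at which its call begins. There is no depth.
- ctrl.close_job(): hands the job in; it is judged then, once.
The state is a dict: "t": time; "qpos": joint angles; "qvel": joint speeds; "joint_torque": joint torques, N m; "ee_pos": TCP position; "orientation": TCP orientation; "ft_force": force on the tool from outside, world axes, zero at the start; "moment": the same for the moment, N m; "width": finger opening in mm; "grasp_force": force on a finger pad.
Only numpy, scipy, OpenCV 4.12 (cv2) and the standard library are available. Lean on these libraries where they do the work, as an engineer would, in place of code of your own. Each camera call takes 0.05 s, during which the arm holds its last target. There are 200 camera calls.

## Working session

There is one attempt and no reset: what is moved stays moved. The work goes in short steps, Python scripts to look and compute and a tool call to move; the robot and the scene stay as the last step left them, time stands still between calls to the robot, and variables do not carry over. Pictures are saved under pics/ and viewed, at most 14 in all, crops included, and the job is handed in when it is done.

Besides the shell and the picture viewer there is one more tool, called after "Emit:" by a JSON object that holds its "api" and its "payload". step_arm: Moves the arm, as the interface text tells. Shift numbers are shares of 0.05 m and turn numbers shares of 4 degrees, none past 1 either way. Its arguments: {"type":"object","properties":{"targets":{"type":"array"}},"required":["targets"]}

```bash
mkdir -p pics; cat > h.py <<'E'
import numpy as np, cv2
from workcell import readout, get_image, ctrl
def snap(name,fn):
    d=get_image(name); cv2.imwrite('pics/'+fn,d['pixels'][:,:,::-1]); np.savez('pics/'+fn+'.npz',**d); return d
def ray2plane(d,uv,z):
    K=np.array(d['intrinsics']);E=np.array(d['extrinsics']);k=float(d['k1'])
    p=cv2.undistortPoints(np.array(uv,float).reshape(-1,1,2),K,np.array([k,0,0,0.])).reshape(-1,2)
    R=E[:3,:3];c=-R.T@E[:3,3]
    r=np.c_[p,np.ones(len(p))]@R
    return c+r*((np.broadcast_to(z,len(p))-c[2])/r[:,2])[:,None]
E
python3 - <<'E'
from h import *
for n in('top','scene'):
    d=snap(n,n+'0.png'); print(n,np.round(d['extrinsics'],3).tolist(),d['intrinsics'],d['k1'])
print(readout.get_obs())
E
```

```text
top [[-0.027, -1.0, -0.007, 5.077], [-0.997, 0.028, -0.067, 617.681], [0.067, 0.005, -0.998, 1526.092], [0.0, 0.0, 0.0, 1.0]] [[544.41635326   0.         279.63353375]
 [  0.         544.41635326 200.23194677]
 [  0.           0.           1.        ]] -0.16290690598043525
scene [[0.468, 0.883, -0.013, -269.391], [0.559, -0.308, -0.77, -284.0], [-0.684, 0.354, -0.638, 1542.079], [0.0, 0.0, 0.0, 1.0]] [[481.10594701   0.         286.0658233 ]
 [  0.         481.10594701 203.76238646]
 [  0.           0.           1.        ]] -0.0767350082084616
{'t': 0.1, 'qpos': array([ 1.13800030e+00,  4.23745676e-01,  1.63058004e+00,  2.89691998e-06,
        1.08859360e+00, -1.90132933e-02]), 'qvel': array([-0.00158027, -0.00240607, -0.00061725,  0.00045238,  0.00218491,
       -0.00014161]), 'joint_torque': array([ 1.20834848e-03, -5.45620286e+01, -2.74326253e+01,  6.47119945e-02,
        1.87878089e-02, -3.94817107e-05]), 'ee_pos': array([251.17987758, 572.04212805, 404.00414958]), 'orientation': array([-6.45281818e-01, -3.07430138e+00,  2.02986014e-03]), 'ft_force': array([-0.54734175,  0.64519361, -0.62921531]), 'moment': array([-0.04153491, -0.02382733, -0.03062933]), 'grasp_force': 0.0, 'width': 87.63429312065239}
```

View pics/top0.png

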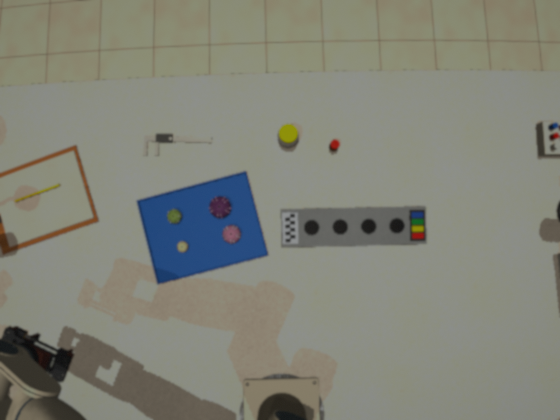

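View pics/scene0.png

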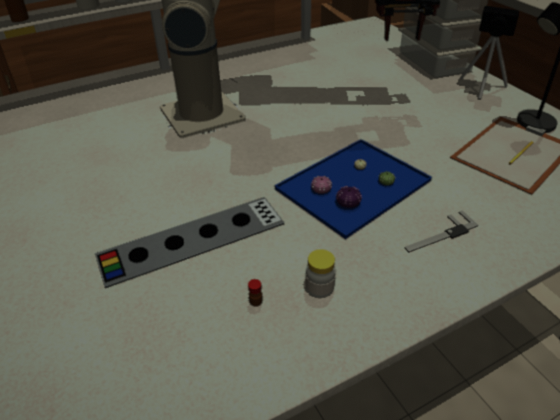

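The top picture shows the tray shells: green (174,216), purple (220,207), pink (232,234) and cream (182,247). The pads are at (311–397, 227), the scale card is at the left end (290,228), and the jar lid is at (289,134). Next I'll enlarge both pictures to get finer positions.

```bash
python3 - <<'E'
from h import *
t=cv2.imread('pics/top0.png');s=cv2.imread('pics/scene0.png')
def crop(im,x,y,w,h,f,fn): cv2.imwrite('pics/'+fn,cv2.resize(im[y:y+h,x:x+w],None,fx=f,fy=f,interpolation=cv2.INTER_CUBIC))
crop(t,160,190,90,70,8,'ct.png'); crop(s,300,145,110,75,7,'cs.png')
# segmentation
def cents(fn,seeds,r,zs,mask):
    im=cv2.imread(fn).astype(int);d=np.load(fn+'.npz')
    for (n,u,v),z in zip(seeds,zs):
        x0,y0=u-r,v-r; p=im[y0:v+r+1,x0:u+r+1]
        m=mask(p,n).astype(np.uint8)
        k,l,st,c=cv2.connectedComponentsWithStats(m,connectivity=4)
        i=1+np.argmax(st[1:,4]); uv=c[i]+[x0,y0]
        print(fn[5:8],n,uv.round(2),st[i],ray2plane(d,[uv],z)[0].round(1))
def mk(p,n):
    b,g,r=p[...,0],p[...,1],p[...,2]
    if n[0]=='p' and n[1].isdigit(): return p.max(2)<60
    return (r>0.62*b)
sh=[('cream',182,247),('green',174,216),('pink',232,234),('purple',220,207)]
cents('pics/top0.png',sh,14,[14,17,20,23],mk)
cents('pics/scene0.png',[('cream',360,164),('green',387,178),('pink',321,185),('purple',348,197)],15,[14,17,20,23],mk)
cents('pics/top0.png',[('p1',311,227),('p2',340,227),('p3',368,226),('p4',397,226)],11,[12]*4,mk)
cents('pics/scene0.png',[('p1',241,219),('p2',208,230),('p3',174,243),('p4',138,255)],13,[12]*4,mk)
E
```

```text
top cream [182.01 246.26] [  9   8  12  12 113] [494.  270.7  14. ]
top green [173.9 215.9] [  7   7  15  15 175] [581.3 292.1  17. ]
top pink [231.01 233.75] [  4   5  19  19 280] [526.2 128.6  20. ]
top purple [219.67 206.71] [  3   4  22  21 355] [603.7 158.9  23. ]
sce cream [359.82 163.9 ] [  9  10  13  11 111] [485.  273.7  14. ]
sce green [386.42 177.87] [  7   8  16  14 177] [573.9 295.5  17. ]
sce pink [321.08 184.29] [  5   6  21  18 300] [519.  130.6  20. ]
sce purple [348.46 196.44] [  4   4  25  22 416] [596.6 161.8  23. ]
top p1 [311.24 227.19] [  5   5  14  14 153] [538.7 -99.8  12. ]
top p2 [339.73 226.46] [  4   4  14  14 157] [ 538.4 -181.2   12. ]
top p3 [368.38 225.96] [  5   4  14  15 161] [ 537.4 -263.5   12. ]
top p4 [396.44 225.44] [  4   4  14  14 162] [ 536.5 -344.7   12. ]
sce p1 [240.67 219.32] [  3   6  20  16 253] [535.2 -99.8  12. ]
sce p2 [208.01 230.45] [  3   6  21  16 258] [ 534.4 -181.6   12. ]
sce p3 [173.72 242.38] [  3   5  21  16 267] [ 534.4 -264.    12. ]
sce p4 [137.99 254.59] [  3   4  21  18 298] [ 533.8 -345.8   12. ]
```

View pics/ct.png

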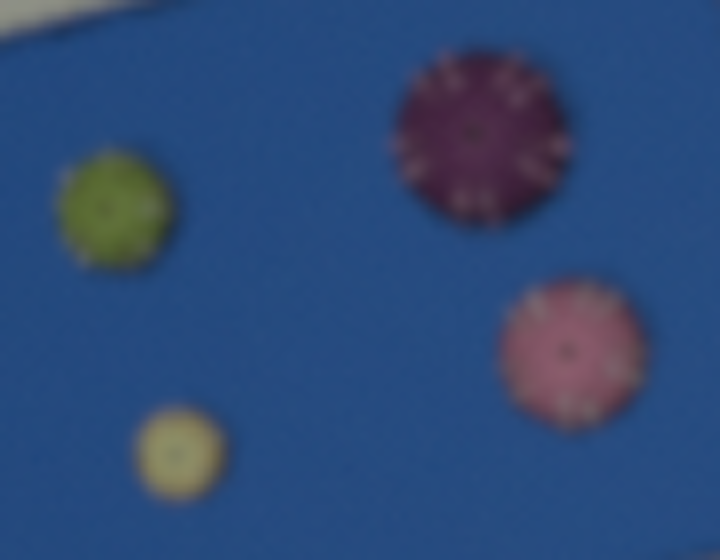

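View pics/cs.png

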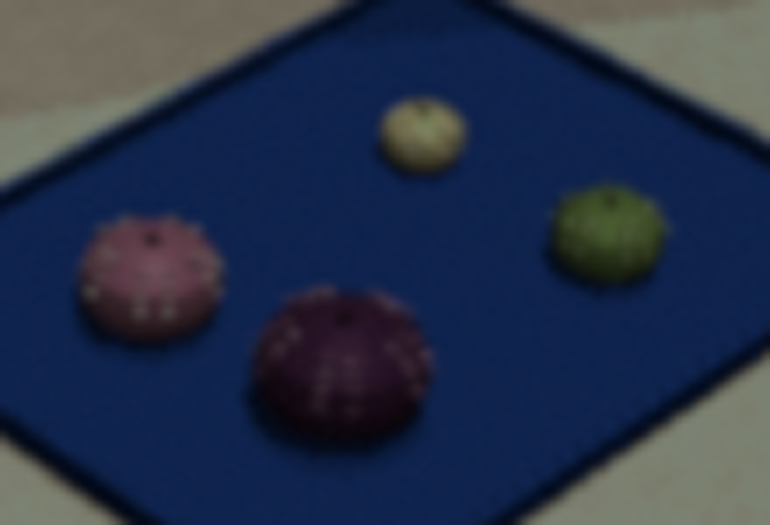

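The crops confirm that all four crowns face up, and the gaps between shells are wide. I'll set the closing axis at about −20° from x, which clears the neighbours in both the tray and the pad row, then move towards the purple shell.

Emit:
{"api": "step_arm", "payload": {"targets": [[[0.7,-0.82,0,0,0,-1,1],[0.7,-0.82,0,0,0,-1,1],[0.7,-0.82,0,0,0,-1,1],[0.7,-0.82,0,0,0,-1,1],[0.7,-0.82,0,0,0,-1,1]]]}}

```text
t: 0.72
ee_pos: [427.1, 365.8, 404.5]
orientation: [-1.172, -2.914, 0.001]
ft_force: [0.6, 0.3, 0.0]
width: 88.2
grasp_force: 0.0
```

Emit:
{"api": "step_arm", "payload": {"targets": [[[0.7,-0.82,0,0,0,-1,1],[0.7,-0.82,0,0,0,-1,1],[0.7,-0.82,0,0,0,-1,1],[0.7,-0.82,0,0,0,-1,1],[0.7,-0.82,0,0,0,-1,1]]]}}

```text
t: 1.35
ee_pos: [602.1, 160.7, 404.4]
orientation: [-1.661, -2.666, 0.001]
ft_force: [0.3, 1.1, -0.1]
width: 87.7
grasp_force: 0.0
```

Emit:
{"api": "step_arm", "payload": {"targets": [[[0,0,-0.28,0,0,-1,0.95],[0,0,-0.28,0,0,-1,0.95],[0,0,-0.28,0,0,-1,0.95],[0,0,-0.28,0,0,-1,0.95],[0,0,-0.28,0,0,-1,0.95]]]}}

```text
t: 1.98
ee_pos: [601.1, 162.2, 333.8]
orientation: [-2.099, -2.337, 0.001]
ft_force: [1.5, -0.3, -0.0]
width: 83.3
grasp_force: 0.0
```

Emit:
{"api": "step_arm", "payload": {"targets": [[[0,0,-0.28,0,0,-1,0.95],[0,0,-0.28,0,0,-1,0.95],[0,0,-0.28,0,0,-1,0.95],[0,0,-0.28,0,0,-1,0.95],[0,0,-0.28,0,0,-1,0.95]]]}}

```text
t: 2.6
ee_pos: [601.1, 162.2, 263.8]
orientation: [-2.473, -1.937, 0.001]
ft_force: [-0.3, 0.2, -0.8]
width: 83.2
grasp_force: 0.0
```

Emit:
{"api": "step_arm", "payload": {"targets": [[[0,0,0,0,0,-1,0.95],[0,0,0,0,0,-0.6,0.95],[0,0,0,0,0,0,0.95],[0,0,0,0,0,0,0.95],[0,0,0,0,0,0,0.95]]]}}

```text
t: 3.22
ee_pos: [601.3, 162.2, 264.7]
orientation: [-2.575, -1.8, -0.0]
ft_force: [0.4, -0.2, -0.0]
width: 83.5
grasp_force: 0.0
```

Emit:
{"api": "step_arm", "payload": {"targets": [[[0.02,-0.04,-0.4,0,0,0,0.95],[0,0,-0.4,0,0,0,0.95],[0,0,-0.3,0,0,0,0.95],[0,0,-0.2,0,0,0,0.95],[0,0,-0.18,0,0,0,0.95]]]}}

```text
t: 3.85
ee_pos: [602.3, 160.3, 189.8]
orientation: [-2.575, -1.799, 0.001]
ft_force: [-0.8, 0.7, 0.2]
width: 83.6
grasp_force: 0.0
```

```bash
python3 - <<'E'
from h import *
s=snap('scene','s1.png');s=cv2.imread('pics/s1.png')
cv2.imwrite('pics/s1c.png',cv2.resize(s[90:250,270:430],None,fx=3.6,fy=3.6,interpolation=cv2.INTER_CUBIC))
E
```

```text
(no output)
```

View pics/s1c.png

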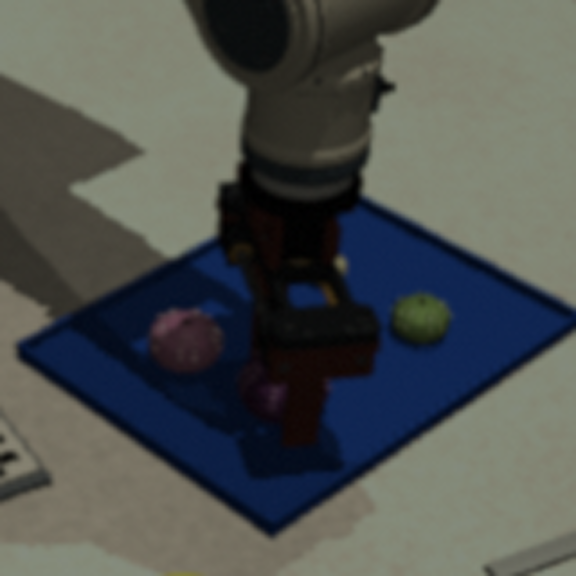

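The fingers straddle the purple shell: the front finger is at crop (300,400), with the shell behind it. I'll close on it.

Emit:
{"api": "step_arm", "payload": {"targets": [[[0,0,0,0,0,0,0.3],[0,0,0,0,0,0,0.3],[0,0,0,0,0,0,0.3],[0,0,0,0,0,0,0.3],[0,0,0,0,0,0,0.3]]]}}

```text
t: 4.53
ee_pos: [602.5, 160.3, 191.2]
orientation: [2.575, 1.799, 0.001]
ft_force: [-0.5, -0.4, 4.4]
width: 61.0
grasp_force: 30.0
```

Emit:
{"api": "step_arm", "payload": {"targets": [[[0,0,0.1,0,0,0,0.3],[0,0,0.3,0,0,0,0.3],[0,0,0.4,0,0,0,0.3],[0,0,0.4,0,0,0,0.3],[0,0,0.2,0,0,0,0.3]]]}}

```text
t: 5.15
ee_pos: [602.7, 160.4, 263.0]
orientation: [2.574, 1.799, 0.004]
ft_force: [0.1, -0.6, -0.4]
width: 61.2
grasp_force: 30.0
```

Emit:
{"api": "step_arm", "payload": {"targets": [[[-0.09,-0.3,0,0,0,0,0.3],[-0.09,-0.6,0,0,0,0,0.3],[-0.09,-0.8,0,0,0,0,0.3],[-0.09,-0.8,0,0,0,0,0.3],[-0.09,-0.8,0,0,0,0,0.3]]]}}

```text
t: 5.78
ee_pos: [578.6, -6.7, 259.9]
orientation: [-2.575, -1.799, 0.002]
ft_force: [-0.4, -0.0, -0.2]
width: 60.9
grasp_force: 30.0
```

Emit:
{"api": "step_arm", "payload": {"targets": [[[-0.09,-0.8,0,0,0,0,0.3],[-0.09,-0.8,0,0,0,0,0.3],[-0.09,-0.8,0,0,0,0,0.3],[-0.09,-0.8,0,0,0,0,0.3],[-0.09,-0.8,0,0,0,0,0.3]]]}}

```text
t: 6.4
ee_pos: [555.9, -206.5, 259.9]
orientation: [-2.574, -1.798, 0.002]
ft_force: [0.1, -0.3, -0.3]
width: 60.8
grasp_force: 30.0
```

Emit:
{"api": "step_arm", "payload": {"targets": [[[-0.09,-0.8,0,0,0,0,0.3],[-0.09,-0.8,0,0,0,0,0.3],[-0.09,-0.7,0,0,0,0,0.3],[-0.09,-0.4,0,0,0,0,0.3],[-0.09,-0.1,0,0,0,0,0.3]]]}}

```text
t: 7.02
ee_pos: [533.8, -345.6, 260.1]
orientation: [-2.576, -1.797, 0.0]
ft_force: [-0.4, 0.7, -0.7]
width: 60.7
grasp_force: 30.0
```

Emit:
{"api": "step_arm", "payload": {"targets": [[[0.02,0,-0.4,0,0,0,0.3],[0,0,-0.4,0,0,0,0.3],[0,0,-0.24,0,0,0,0.3],[0,0,-0.1,0,0,0,0.3],[0,0,-0.04,0,0,0,0.3]]]}}

```text
t: 7.65
ee_pos: [535.9, -344.5, 201.2]
orientation: [-2.574, -1.8, 0.0]
ft_force: [0.7, -0.3, -0.4]
width: 60.6
grasp_force: 30.0
```

```bash
python3 - <<'E'
from h import *
s=snap('scene','s2.png');s=cv2.imread('pics/s2.png')
cv2.imwrite('pics/s2c.png',cv2.resize(s[150:300,80:240],None,fx=3.6,fy=3.6,interpolation=cv2.INTER_CUBIC))
E
```

```text
(no output)
```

View pics/s2c.png

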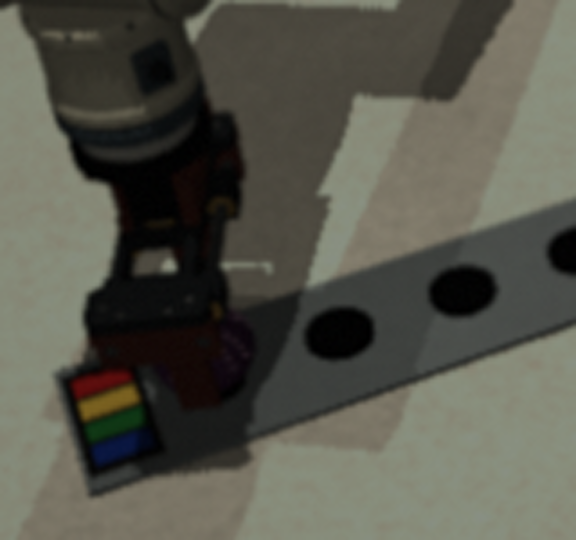

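The shell, at crop (235,345), is just above pad d. I'll lower the last few mm gently.

Emit:
{"api": "step_arm", "payload": {"targets": [[[0,0,-0.02,0,0,0,0.3],[0,0,-0.02,0,0,0,0.3],[0,0,0,0,0,0,0.3],[0,0,0,0,0,0,0.3],[0,0,0,0,0,0,0.3]]]}}

```text
t: 8.32
ee_pos: [535.8, -344.8, 199.8]
orientation: [2.575, 1.799, 0.0]
ft_force: [0.2, 0.2, -1.3]
width: 60.5
grasp_force: 30.0
```

Emit:
{"api": "step_arm", "payload": {"targets": [[[0,0,-0.02,0,0,0,0.3],[0,0,0,0,0,0,0.3],[0,0,-0.02,0,0,0,0.3],[0,0,0,0,0,0,0.3],[0,0,0,0,0,0,0.3]]]}}

```text
t: 8.95
ee_pos: [535.9, -344.8, 199.2]
orientation: [2.575, 1.799, 0.0]
ft_force: [-3.8, 2.9, 14.1]
width: 60.8
grasp_force: 30.0
```

Emit:
{"api": "step_arm", "payload": {"targets": [[[0,0,0.02,0,0,0,0.8],[0,0,0,0,0,0,0.9],[0,0,0,0,0,0,0.95],[0,0,0,0,0,0,0.95],[0,0,0.1,0,0,0,0.95]]]}}

```text
t: 9.57
ee_pos: [535.6, -344.6, 203.3]
orientation: [-2.574, -1.799, 0.001]
ft_force: [0.5, 0.3, -0.3]
width: 83.4
grasp_force: 0.0
```

Emit:
{"api": "step_arm", "payload": {"targets": [[[0,0,0.4,0,0,0,0.95],[0,0,0.4,0,0,0,0.95],[0,0,0.5,0,0,0,0.95],[0,0.3,0,0,0,0,0.9],[0,0.6,0,0,0,0,0.9]]]}}

```text
t: 10.2
ee_pos: [535.6, -299.2, 269.2]
orientation: [2.575, 1.797, 0.001]
ft_force: [-0.8, 0.2, -0.0]
width: 78.9
grasp_force: 0.0
```

Emit:
{"api": "step_arm", "payload": {"targets": [[[-0.02,0.9,0,0,0,0,0.85],[-0.02,0.9,0,0,0,0,0.85],[-0.02,0.9,0,0,0,0,0.85],[-0.02,0.9,0,0,0,0,0.85],[-0.02,0.9,0,0,0,0,0.85]]]}}

```text
t: 10.82
ee_pos: [529.9, -72.5, 268.5]
orientation: [-2.575, -1.799, 0.0]
ft_force: [0.2, -0.5, -0.8]
width: 74.7
grasp_force: 0.0
```

Emit:
{"api": "step_arm", "payload": {"targets": [[[-0.02,0.9,0,0,0,0,0.85],[-0.02,0.9,0,0,0,0,0.85],[-0.02,0.9,0,0,0,0,0.85],[-0.02,0.8,0,0,0,0,0.85],[-0.02,0.5,0,0,0,0,0.85]]]}}

```text
t: 11.45
ee_pos: [524.6, 127.6, 268.4]
orientation: [-2.573, -1.802, 0.001]
ft_force: [0.2, 0.0, -0.2]
width: 74.9
grasp_force: 0.0
```

```bash
python3 - <<'E'
from h import *
d=snap('top','t2.png');s=cv2.imread('pics/t2.png')
cv2.imwrite('pics/t2c.png',cv2.resize(s[170:270,150:430],None,fx=2.8,fy=2.8,interpolation=cv2.INTER_CUBIC))
p=s[212:242,382:412].astype(int)
m=((p[...,2]>p[...,1]*1.25)&(p.max(2)>35)).astype(np.uint8)
k,l,st,c=cv2.connectedComponentsWithStats(m);i=1+np.argmax(st[1:,4]);uv=c[i]+[382,212]
print(uv,st[i],ray2plane(d,[uv],31)[0],readout.get_obs()['ee_pos'])
E
```

```text
[397.9845679  225.64506173] [  6   4  21  21 324] [ 535.45438781 -345.11322445   31.        ] [524.66902953 129.21503973 268.48500398]
```

View pics/t2c.png

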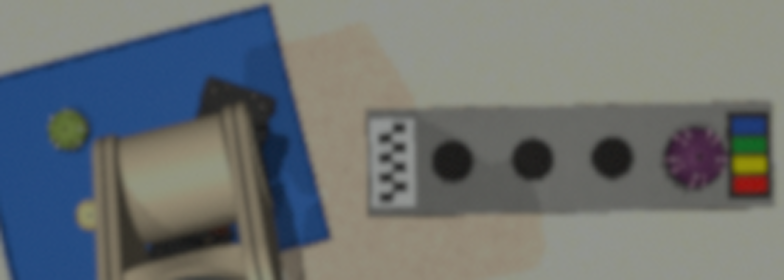

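The purple shell is centred on pad d, within about 1 mm, at crop (695,157). The pink shell is next.

Emit:
{"api": "step_arm", "payload": {"targets": [[[0,0,-0.4,0,0,0,0.85],[0,0,-0.4,0,0,0,0.85],[0,0,-0.4,0,0,0,0.85],[0,0,-0.25,0,0,0,0.85],[0,0,-0.1,0,0,0,0.85]]]}}

```text
t: 12.12
ee_pos: [525.3, 125.2, 190.5]
orientation: [-2.575, -1.799, 0.002]
ft_force: [0.1, -0.2, 0.6]
width: 74.6
grasp_force: 0.0
```

Emit:
{"api": "step_arm", "payload": {"targets": [[[0,0,0,0,0,0,0.3],[0,0,0,0,0,0,0.3],[0,0,0,0,0,0,0.3],[0,0,0,0,0,0,0.3],[0,0,0,0,0,0,0.3]]]}}

```text
t: 12.75
ee_pos: [526.0, 125.3, 191.7]
orientation: [2.575, 1.799, 0.001]
ft_force: [0.0, -0.2, 6.5]
width: 51.1
grasp_force: 30.0
```

Emit:
{"api": "step_arm", "payload": {"targets": [[[0,0,0.1,0,0,0,0.3],[0,0,0.3,0,0,0,0.3],[0,0,0.4,0,0,0,0.3],[0,0,0.4,0,0,0,0.3],[0,0,0.2,0,0,0,0.3]]]}}

```text
t: 13.38
ee_pos: [526.0, 125.3, 262.9]
orientation: [2.575, 1.799, 0.003]
ft_force: [-0.1, -0.1, -0.4]
width: 50.9
grasp_force: 30.0
```

Emit:
{"api": "step_arm", "payload": {"targets": [[[0.02,-0.3,0,0,0,0,0.3],[0.02,-0.6,0,0,0,0,0.3],[0.02,-0.8,0,0,0,0,0.3],[0.02,-0.8,0,0,0,0,0.3],[0.02,-0.8,0,0,0,0,0.3]]]}}

```text
t: 14.0
ee_pos: [530.2, -41.8, 260.4]
orientation: [-2.575, -1.799, 0.002]
ft_force: [1.1, 0.4, -0.4]
width: 50.6
grasp_force: 30.0
```

Emit:
{"api": "step_arm", "payload": {"targets": [[[0.02,-0.8,0,0,0,0,0.3],[0.02,-0.8,0,0,0,0,0.3],[0.02,-0.8,0,0,0,0,0.3],[0.02,-0.8,0,0,0,0,0.3],[0.02,-0.6,0,0,0,0,0.3]]]}}

```text
t: 14.62
ee_pos: [534.8, -232.1, 260.3]
orientation: [-2.575, -1.797, 0.001]
ft_force: [0.4, 1.1, -0.6]
width: 50.4
grasp_force: 30.0
```

Emit:
{"api": "step_arm", "payload": {"targets": [[[0,-0.5,0,0,0,0,0.3],[0,-0.2,0,0,0,0,0.3],[0,0,0,0,0,0,0.3],[0,0,-0.2,0,0,0,0.3],[0,0,-0.2,0,0,0,0.3]]]}}

```text
t: 15.25
ee_pos: [535.7, -263.9, 240.4]
orientation: [-2.574, -1.801, 0.0]
ft_force: [-0.2, 0.4, 0.8]
width: 51.0
grasp_force: 30.0
```

Emit:
{"api": "step_arm", "payload": {"targets": [[[0,-0.06,-0.3,0,0,0,0.3],[0,0,-0.3,0,0,0,0.3],[0,0,-0.15,0,0,0,0.3],[0,0,-0.04,0,0,0,0.3],[0,0,0,0,0,0,0.3]]]}}

```text
t: 15.88
ee_pos: [535.9, -267.8, 201.7]
orientation: [2.575, 1.799, 0.0]
ft_force: [0.0, 0.2, 0.0]
width: 50.7
grasp_force: 30.0
```

Emit:
{"api": "step_arm", "payload": {"targets": [[[0,0,-0.02,0,0,0,0.3],[0,0,0,0,0,0,0.3],[0,0,-0.02,0,0,0,0.3],[0,0,0,0,0,0,0.3],[0,0,0,0,0,0,0.3]]]}}

```text
t: 16.5
ee_pos: [535.8, -267.8, 199.8]
orientation: [2.575, 1.799, 0.0]
ft_force: [-0.0, 0.0, -0.2]
width: 50.9
grasp_force: 30.0
```

Emit:
{"api": "step_arm", "payload": {"targets": [[[0,0,-0.02,0,0,0,0.3],[0,0,0,0,0,0,0.3],[0,0,0,0,0,0,0.3],[0,0,0,0,0,0,0.3],[0,0,0,0,0,0,0.3]]]}}

```text
t: 17.12
ee_pos: [535.8, -267.8, 199.7]
orientation: [2.575, 1.799, 0.0]
ft_force: [-2.8, 1.7, 10.3]
width: 50.6
grasp_force: 30.0
```

Emit:
{"api": "step_arm", "payload": {"targets": [[[0,0,0.01,0,0,0,0.7],[0,0,0,0,0,0,0.8],[0,0,0,0,0,0,0.85],[0,0,0,0,0,0,0.85],[0,0,0.1,0,0,0,0.85]]]}}

```text
t: 17.75
ee_pos: [535.6, -267.6, 203.9]
orientation: [-2.574, -1.799, 0.001]
ft_force: [0.2, 0.6, -0.0]
width: 75.1
grasp_force: 0.0
```

Emit:
{"api": "step_arm", "payload": {"targets": [[[0,0,0.4,0,0,0,0.85],[0,0,0.5,0,0,0,0.85],[0,0,0.4,0,0,0,0.85],[0,0.4,0,0,0,0,0.8],[0,0.8,0,0,0,0,0.8]]]}}

```text
t: 18.38
ee_pos: [535.5, -207.0, 269.3]
orientation: [2.577, 1.797, 0.001]
ft_force: [-0.6, 0.9, -0.5]
width: 70.2
grasp_force: 0.0
```

Emit:
{"api": "step_arm", "payload": {"targets": [[[0.09,0.9,0,0,0,0,0.8],[0.09,0.9,0,0,0,0,0.8],[0.09,0.9,0,0,0,0,0.8],[0.09,0.9,0,0,0,0,0.8],[0.09,0.9,0,0,0,0,0.8]]]}}

```text
t: 19.0
ee_pos: [557.3, 19.8, 268.6]
orientation: [-2.574, -1.8, 0.002]
ft_force: [-0.9, 0.3, -0.2]
width: 70.1
grasp_force: 0.0
```

Emit:
{"api": "step_arm", "payload": {"targets": [[[0.09,0.9,0,0,0,0,0.8],[0.09,0.9,0,0,0,0,0.8],[0.09,0.9,0,0,0,0,0.8],[0.09,0.9,0,0,0,0,0.8],[0.09,0.9,0,0,0,0,0.8]]]}}

```text
t: 19.62
ee_pos: [579.4, 244.5, 268.4]
orientation: [-2.574, -1.8, 0.003]
ft_force: [0.7, -0.1, -0.2]
width: 70.2
grasp_force: 0.0
```

Emit:
{"api": "step_arm", "payload": {"targets": [[[0,0.7,0,0,0,0,0.8],[0,0.3,0,0,0,0,0.8],[0,0,0,0,0,0,0.8],[0,0,-0.2,0,0,0,0.8],[0,0,-0.2,0,0,0,0.8]]]}}

```text
t: 20.25
ee_pos: [580.7, 290.9, 248.3]
orientation: [-2.576, -1.798, 0.001]
ft_force: [0.5, -0.6, -0.2]
width: 70.4
grasp_force: 0.0
```

Emit:
{"api": "step_arm", "payload": {"targets": [[[-0.02,0.03,-0.4,0,0,0,0.8],[0,0,-0.4,0,0,0,0.8],[0,0,-0.25,0,0,0,0.8],[0,0,-0.12,0,0,0,0.8],[0,0,0,0,0,0,0.8]]]}}

```text
t: 20.88
ee_pos: [579.7, 293.7, 190.2]
orientation: [-2.575, -1.8, 0.001]
ft_force: [0.6, -0.6, 0.3]
width: 69.9
grasp_force: 0.0
```

Emit:
{"api": "step_arm", "payload": {"targets": [[[0,0,0,0,0,0,0.2],[0,0,0,0,0,0,0.2],[0,0,0,0,0,0,0.2],[0,0,0,0,0,0,0.2],[0,0,0,0,0,0,0.2]]]}}

```text
t: 21.5
ee_pos: [580.0, 293.8, 191.1]
orientation: [2.575, 1.799, 0.001]
ft_force: [-0.7, -0.7, 4.2]
width: 40.8
grasp_force: 30.0
```

Emit:
{"api": "step_arm", "payload": {"targets": [[[0,0,0.1,0,0,0,0.2],[0,0,0.3,0,0,0,0.2],[0,0,0.4,0,0,0,0.2],[0,0,0.4,0,0,0,0.2],[0,0,0.2,0,0,0,0.2]]]}}

```text
t: 22.12
ee_pos: [580.2, 294.0, 263.1]
orientation: [2.575, 1.799, 0.004]
ft_force: [0.5, 0.6, -0.4]
width: 40.4
grasp_force: 30.0
```

Emit:
{"api": "step_arm", "payload": {"targets": [[[-0.06,-0.3,0,0,0,0,0.2],[-0.06,-0.6,0,0,0,0,0.2],[-0.06,-0.8,0,0,0,0,0.2],[-0.06,-0.8,0,0,0,0,0.2],[-0.06,-0.8,0,0,0,0,0.2]]]}}

```text
t: 22.75
ee_pos: [563.7, 126.7, 259.9]
orientation: [-2.575, -1.799, 0.003]
ft_force: [0.1, 0.3, -0.1]
width: 40.5
grasp_force: 30.0
```

Emit:
{"api": "step_arm", "payload": {"targets": [[[-0.06,-0.8,0,0,0,0,0.2],[-0.06,-0.8,0,0,0,0,0.2],[-0.06,-0.8,0,0,0,0,0.2],[-0.06,-0.8,0,0,0,0,0.2],[-0.06,-0.8,0,0,0,0,0.2]]]}}

```text
t: 23.38
ee_pos: [548.5, -73.1, 260.0]
orientation: [-2.575, -1.798, 0.002]
ft_force: [0.9, -0.0, 0.2]
width: 40.7
grasp_force: 30.0
```

Emit:
{"api": "step_arm", "payload": {"targets": [[[-0.06,-0.8,0,0,0,0,0.2],[-0.06,-0.7,0,0,0,0,0.2],[-0.06,-0.5,0,0,0,0,0.2],[-0.06,-0.2,0,0,0,0,0.2],[0,0,-0.2,0,0,0,0.2]]]}}

```text
t: 24.0
ee_pos: [537.3, -181.7, 250.5]
orientation: [2.576, 1.798, 0.0]
ft_force: [-0.7, -0.1, 0.3]
width: 40.5
grasp_force: 30.0
```

Emit:
{"api": "step_arm", "payload": {"targets": [[[0,0,-0.3,0,0,0,0.2],[0,0,-0.3,0,0,0,0.2],[0,0,-0.2,0,0,0,0.2],[0,0,0,0,0,0,0.2],[0,0,0,0,0,0,0.2]]]}}

```text
t: 24.62
ee_pos: [538.0, -181.2, 210.8]
orientation: [2.575, 1.8, 0.0]
ft_force: [0.2, 0.2, -0.3]
width: 40.6
grasp_force: 30.0
```

Emit:
{"api": "step_arm", "payload": {"targets": [[[-0.02,0,-0.12,0,0,0,0.2],[0,0,-0.08,0,0,0,0.2],[0,0,-0.02,0,0,0,0.2],[0,0,-0.02,0,0,0,0.2],[0,0,0,0,0,0,0.2]]]}}

```text
t: 25.25
ee_pos: [536.7, -181.3, 199.1]
orientation: [-2.575, -1.799, 0.0]
ft_force: [-2.1, 0.8, 4.1]
width: 40.5
grasp_force: 30.0
```

Emit:
{"api": "step_arm", "payload": {"targets": [[[0,0,-0.01,0,0,0,0.2],[0,0,0,0,0,0,0.2],[0,0,0,0,0,0,0.2],[0,0,0,0,0,0,0.2],[0,0,0,0,0,0,0.2]]]}}

```text
t: 25.88
ee_pos: [536.7, -181.3, 199.1]
orientation: [-2.575, -1.799, 0.0]
ft_force: [-2.7, 1.3, 9.8]
width: 40.7
grasp_force: 30.0
```

Emit:
{"api": "step_arm", "payload": {"targets": [[[0,0,0.01,0,0,0,0.6],[0,0,0,0,0,0,0.7],[0,0,0,0,0,0,0.75],[0,0,0,0,0,0,0.75],[0,0,0.1,0,0,0,0.75]]]}}

```text
t: 26.5
ee_pos: [536.6, -181.2, 203.4]
orientation: [-2.574, -1.799, 0.001]
ft_force: [-0.7, 0.3, 0.2]
width: 65.8
grasp_force: 0.0
```

Emit:
{"api": "step_arm", "payload": {"targets": [[[0,0,0.4,0,0,0,0.75],[0,0,0.5,0,0,0,0.75],[0,0,0.4,0,0,0,0.75],[0,0.4,0,0,0,0,0.7],[0,0.8,0,0,0,0,0.7]]]}}

```text
t: 27.12
ee_pos: [536.6, -120.6, 269.1]
orientation: [2.576, 1.796, 0.001]
ft_force: [0.4, 0.4, -0.8]
width: 61.7
grasp_force: 0.0
```

Emit:
{"api": "step_arm", "payload": {"targets": [[[-0.1,0.9,0,0,0,0,0.7],[-0.1,0.9,0,0,0,0,0.7],[-0.1,0.9,0,0,0,0,0.7],[-0.1,0.9,0,0,0,0,0.7],[-0.1,0.9,0,0,0,0,0.7]]]}}

```text
t: 27.75
ee_pos: [510.6, 106.1, 268.4]
orientation: [-2.574, -1.8, 0.001]
ft_force: [0.4, -0.7, 0.9]
width: 61.7
grasp_force: 0.0
```

Emit:
{"api": "step_arm", "payload": {"targets": [[[-0.1,0.9,0,0,0,0,0.7],[-0.1,0.9,0,0,0,0,0.7],[-0.1,0.8,0,0,0,0,0.7],[-0.08,0.5,0,0,0,0,0.7],[0,0.2,-0.2,0,0,0,0.7]]]}}

```text
t: 28.38
ee_pos: [491.7, 270.7, 258.6]
orientation: [-2.573, -1.803, -0.001]
ft_force: [0.1, -0.2, -0.6]
width: 61.2
grasp_force: 0.0
```

Emit:
{"api": "step_arm", "payload": {"targets": [[[0,0,-0.2,0,0,0,0.7],[0,0,0,0,0,0,0.7],[0,0,0,0,0,0,0.7],[0,0,0,0,0,0,0.7],[0,0,0,0,0,0,0.7]]]}}

```text
t: 29.0
ee_pos: [493.0, 268.4, 248.9]
orientation: [2.576, 1.799, 0.001]
ft_force: [0.1, 0.1, 0.2]
width: 61.4
grasp_force: 0.0
```

Emit:
{"api": "step_arm", "payload": {"targets": [[[0,0.05,-0.4,0,0,0,0.7],[0,0,-0.4,0,0,0,0.7],[0,0,-0.25,0,0,0,0.7],[0,0,-0.14,0,0,0,0.7],[0,0,0,0,0,0,0.7]]]}}

```text
t: 29.62
ee_pos: [492.6, 271.2, 188.4]
orientation: [-2.575, -1.799, 0.002]
ft_force: [-1.0, 0.3, -0.2]
width: 61.3
grasp_force: 0.0
```

Emit:
{"api": "step_arm", "payload": {"targets": [[[0,0,0,0,0,0,0.15],[0,0,0,0,0,0,0.15],[0,0,0,0,0,0,0.15],[0,0,0,0,0,0,0.15],[0,0,0,0,0,0,0.15]]]}}

```text
t: 30.25
ee_pos: [492.9, 271.3, 189.5]
orientation: [2.575, 1.799, 0.001]
ft_force: [0.5, 0.0, 4.0]
width: 30.2
grasp_force: 30.0
```

Emit:
{"api": "step_arm", "payload": {"targets": [[[0,0,0.1,0,0,0,0.15],[0,0,0.1,0,0,0,0.15],[0,0,0,0,0,0,0.15],[0,0,0,0,0,0,0.15],[0,0,0,0,0,0,0.15]]]}}

```text
t: 30.88
ee_pos: [492.7, 271.2, 199.0]
orientation: [-2.575, -1.799, 0.0]
ft_force: [-0.1, -0.5, -0.5]
width: 30.6
grasp_force: 30.0
```

Emit:
{"api": "step_arm", "payload": {"targets": [[[0,0,0.2,0,0,0,0.15],[0,0,0.4,0,0,0,0.15],[0,0,0.4,0,0,0,0.15],[0,0,0.2,0,0,0,0.15],[0.06,-0.3,0,0,0,0,0.15]]]}}

```text
t: 31.5
ee_pos: [496.1, 256.5, 260.5]
orientation: [2.573, 1.801, 0.004]
ft_force: [0.1, -0.3, -0.5]
width: 30.7
grasp_force: 30.0
```

Emit:
{"api": "step_arm", "payload": {"targets": [[[0.08,-0.6,0,0,0,0,0.15],[0.08,-0.8,0,0,0,0,0.15],[0.08,-0.8,0,0,0,0,0.15],[0.08,-0.8,0,0,0,0,0.15],[0.08,-0.8,0,0,0,0,0.15]]]}}

```text
t: 32.12
ee_pos: [515.3, 64.1, 258.6]
orientation: [-2.575, -1.799, 0.002]
ft_force: [0.6, 0.3, 0.3]
width: 30.4
grasp_force: 30.0
```

Emit:
{"api": "step_arm", "payload": {"targets": [[[0.08,-0.8,0,0,0,0,0.15],[0.08,-0.8,0,0,0,0,0.15],[0.08,-0.8,0,0,0,0,0.15],[0.08,-0.6,0,0,0,0,0.15],[0.08,-0.3,0,0,0,0,0.15]]]}}

```text
t: 32.75
ee_pos: [535.2, -100.8, 258.6]
orientation: [-2.576, -1.796, 0.001]
ft_force: [-0.4, 0.2, -0.6]
width: 30.4
grasp_force: 30.0
```

Emit:
{"api": "step_arm", "payload": {"targets": [[[0,0,-0.2,0,0,0,0.15],[0,0,-0.4,0,0,0,0.15],[0,0,-0.3,0,0,0,0.15],[0,0,-0.1,0,0,0,0.15],[0,0,0,0,0,0,0.15]]]}}

```text
t: 33.38
ee_pos: [535.7, -98.3, 208.8]
orientation: [-2.574, -1.8, 0.001]
ft_force: [-0.5, -0.8, -1.0]
width: 30.2
grasp_force: 30.0
```

Emit:
{"api": "step_arm", "payload": {"targets": [[[0.03,-0.03,-0.12,0,0,0,0.15],[0,0,-0.06,0,0,0,0.15],[0,0,-0.02,0,0,0,0.15],[0,0,-0.02,0,0,0,0.15],[0,0,0,0,0,0,0.15]]]}}

```text
t: 34.0
ee_pos: [537.3, -100.3, 198.2]
orientation: [2.575, 1.799, 0.0]
ft_force: [-0.5, 0.6, 0.9]
width: 30.2
grasp_force: 30.0
```

Emit:
{"api": "step_arm", "payload": {"targets": [[[0,0,-0.01,0,0,0,0.15],[0,0,0,0,0,0,0.15],[0,0,0,0,0,0,0.15],[0,0,0,0,0,0,0.15],[0,0,0,0,0,0,0.15]]]}}

```text
t: 34.62
ee_pos: [537.3, -100.2, 197.7]
orientation: [-2.575, -1.799, 0.0]
ft_force: [0.0, 0.2, -0.4]
width: 30.4
grasp_force: 30.0
```

Emit:
{"api": "step_arm", "payload": {"targets": [[[0,0,-0.02,0,0,0,0.15],[0,0,0,0,0,0,0.15],[0,0,0,0,0,0,0.15],[0,0,0,0,0,0,0.15],[0,0,0,0,0,0,0.15]]]}}

```text
t: 35.25
ee_pos: [537.3, -100.2, 197.5]
orientation: [2.575, 1.799, 0.0]
ft_force: [-2.2, 0.7, 9.8]
width: 30.5
grasp_force: 30.0
```

Emit:
{"api": "step_arm", "payload": {"targets": [[[0,0,0.01,0,0,0,0.5],[0,0,0,0,0,0,0.6],[0,0,0,0,0,0,0.65],[0,0,0,0,0,0,0.65],[0,0,0.1,0,0,0,0.65]]]}}

```text
t: 35.88
ee_pos: [537.1, -100.2, 202.0]
orientation: [-2.575, -1.799, 0.001]
ft_force: [0.4, -0.7, -0.8]
width: 57.3
grasp_force: 0.0
```

Emit:
{"api": "step_arm", "payload": {"targets": [[[0,0,0.4,0,0,0,0.65],[0,0,0.6,0,0,0,0.65],[0,0,0.8,0,0,0,0.65],[0,0.4,0.4,0,0,0,0.65],[0,0.8,0,0,0,0,0.65]]]}}

```text
t: 36.5
ee_pos: [538.0, -40.6, 314.5]
orientation: [2.575, 1.795, 0.005]
ft_force: [-0.2, 0.1, -0.6]
width: 56.8
grasp_force: 0.0
```

Emit:
{"api": "step_arm", "payload": {"targets": [[[0,0.9,0,0,0,0,0.65],[0,0.9,0,0,0,0,0.65],[0,0.8,0,0,0,0,0.65],[0,0.4,0,0,0,0,0.65],[0,0,0,0,0,0,0.65]]]}}

```text
t: 37.12
ee_pos: [537.3, 110.4, 312.3]
orientation: [2.573, 1.802, 0.0]
ft_force: [-0.5, -0.5, 0.4]
width: 57.0
grasp_force: 0.0
```

```bash
python3 - <<'E'
from h import *
d=snap('top','t3.png');s=cv2.imread('pics/t3.png');s2=snap('scene','s3.png');s2=cv2.imread('pics/s3.png')
a=cv2.resize(s[195:255,275:435],None,fx=4,fy=4,interpolation=cv2.INTER_CUBIC)
b=cv2.resize(s2[190:290,90:290],None,fx=3.2,fy=3.2,interpolation=cv2.INTER_CUBIC)
cv2.imwrite('pics/f.png',np.vstack([a,b]))
pads=[(538.7,-99.8),(538.4,-181.2),(537.4,-263.5),(536.5,-344.7)]
for (u,v),h,P,f in zip([(312,227),(340,227),(369,226),(398,226)],[22,25,28,31],pads,'cgpu'):
    p=s[v-14:v+15,u-14:u+15].astype(int);B,G,R=p[...,0],p[...,1],p[...,2]
    m=(np.abs(p-p.mean(2,keepdims=True)).max(2)>9).astype(np.uint8)
    k,l,st,c=cv2.connectedComponentsWithStats(m,connectivity=4);i=1+np.argmax(st[1:,4]);uv=c[i]+[u-14,v-14]
    w=ray2plane(d,[uv],h)[0];print(f,st[i],w.round(1),(w[:2]-P).round(1))
print(readout.get_obs()['ee_pos'])
E
```

```text
c [  8   9  12  12 116] [ 537.7 -100.2   22. ] [-1.  -0.4]
g [  8   7  15  15 170] [ 537. -182.   25.] [-1.4 -0.8]
p [  6   6  18  17 242] [ 536.8 -265.    28. ] [-0.6 -1.5]
u [  5   4  20  20 314] [ 535.8 -345.9   31. ] [-0.7 -1.2]
[537.23064393 108.97393147 312.15530788]
```

View pics/f.png

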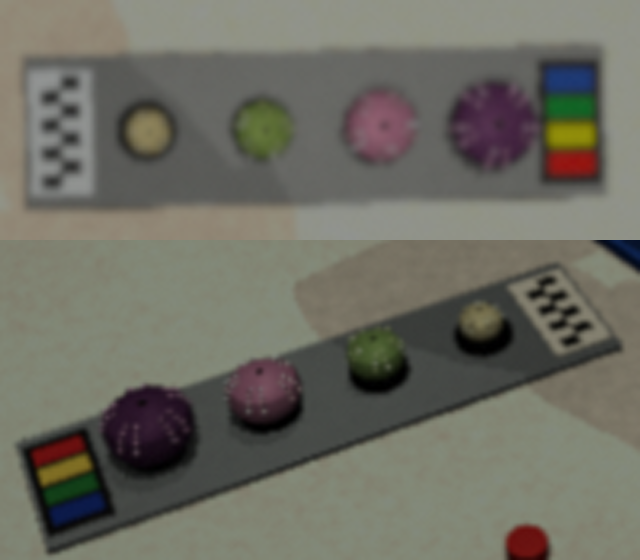

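All four shells are upright and within 2 mm of their pad centres: cream at (147,130) next to the scale card, then green (263,128), pink (381,126) and purple (493,124). I'm handing the job in.

```bash
python3 -c "
from h import *
print(ctrl.close_job())"
```

```text
the job is handed in; nothing more can be done
None
```

The job is handed in: all four shells stand crown up within about 2 mm of their pad centres, smallest next to the scale card and largest at the colour chart, with no drops and the arm never near the jar; the judge's verdict was not returned.

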